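Prop the spring flap of a sample bin and take out the tube

TASK

The tube is shut in the blue bin under a flap that springs closed. Lift the flap with the metal prop bar, lay the bar across the two notches at the back of the bin and let go, so that the flap stays propped wide open; then take the red-capped tube out and lay it flat in the white tray. Leave the flap propped open, and do not disturb the bench timer or the yellow note pad.

Things in the scene. Friction and masses are not known exactly. Their poses are not given: they have to be found in the camera images.
- bin: Blue open-topped bin, fixed to the bench, 195 (x) x 130 (y) x 60 mm high, walls and floor 5 mm. Origin: centre of its underside; x points to its back (the hinge side), y to its left, z up. At the back its two side walls (y = +/-62.5 mm, 5 mm thick) rise as cheeks (x from 55 to 109 mm) with an open-topped notch in each.
- notches (a point): Point midway between the two notches, on the level of their floors: 82.5 mm behind the bin's origin, 110 mm above the bench; axes as the bin's. A notch is 20 mm wide in x with upright sides 14 mm high, and flared steel guides above them that open it to about 36 mm at 136 mm above the bench. The bar must lie in both notches, along the bin's y.
- hinge (a point): Middle of the flap's hinge line, which runs along the bin's y: 97.5 mm behind the bin's origin, 64 mm above the bench; axes as the bin's.
- flap (a joint): Angle of the flap in rad, 0 shut (level, on the bin's rim), growing as its front rises, stop at 1.8. Orange frame with a clear window, 223 mm from hinge to front edge, 114 mm wide, 4 mm thick; it lies between the cheeks. A spring shuts it from any angle (0.10 N m when shut, about 0.22 N m upright). When the bar lies in the notches the flap leans on it at about 1.4 rad, its front edge about 285 mm above the bench.
- flap_lip (a point): Middle of the flap's front edge, half-way through its thickness. When shut, the flap overhangs the bin's front wall by 28 mm, its underside 62 mm above the bench, with free space below; it can be lifted there from below.
- prop_mid (a point): Middle of the loose prop bar: a square aluminium bar 240 mm long, 16 x 16 mm, about 0.16 kg, lying on the bench; this point is half-way along and 8 mm above its underside. y runs along the bar toward its red grip, z up. Laid in the notches (it fits either way round) its middle is at most 45 mm to either side of the bin's middle; with the middle 25 mm toward the grip's side the grip stays clear of the cheek.
- prop_grip (a point): Centre of the red grip sleeve near one end of the bar: 50 mm long along the bar, 22 mm wide, 20 mm high, flush with the bar's underside; 95 mm from the bar's middle along +y, 10 mm above the underside. Held here, the bar can be put under the flap from the side while the gripper stays beside the bin.
- tube_mid (a point): Centre of the tube with a red cap, 120 mm long (along its y), 20 mm thick, 30 g, does not roll. It starts lying on the bin's floor, roughly front to back, in the front half of the bin; its centre then 15 mm above the bench.
- tray: Shallow white tray, fixed, 170 (x) x 110 (y) mm, 14 mm high, walls and floor 4 mm. Origin: centre of its underside; x along its long side.
- timer: White bench timer, 37 x 68 x 59 mm, origin at its underside: to be left alone.
- notes: Yellow pad of notes, 76 x 76 x 16 mm, origin at its underside: to be left alone.
- prop: The same prop bar; its origin is the centre of its underside, axes as point prop_mid.
- tube: The same tube; its origin is at its underside, 10 mm below its centre.

How it is judged:
On the way, in this order (a step that is already met when the one before it is completed fails the run):
1. the bar lies in both notches, let go, and holds the flap open (value of joint flap above 1.2 rad and z of prop_mid in the frame of bin between 0.112 and 0.124 m and x of prop_mid in the frame of bin between 0.073 and 0.092 m and y of prop_mid in the frame of bin between -0.052 and 0.052 m and angle between the y axis of prop_mid and the y axis of bin, either way round below 0.1 rad and contact force between the fingers and prop below 0.1 N and linear speed of prop below 0.03 m/s), for 0.3 s.
2. the tube is lifted clear of the bin with the flap still propped (value of joint flap above 1.2 rad and z of prop_mid in the frame of bin between 0.112 and 0.124 m and x of prop_mid in the frame of bin between 0.073 and 0.092 m and y of prop_mid in the frame of bin between -0.052 and 0.052 m and angle between the y axis of prop_mid and the y axis of bin, either way round below 0.1 rad and z of tube_mid in the frame of bin above 0.075 m), for 0.1 s.
At the end, for the whole second after the job is handed in: Bar in both notches along the bin's y (0.1 rad; middle 73 to 92 mm behind the bin's origin, 52 mm at most to the side, 112 to 124 mm up), flap open over 1.2 rad, tube at rest on the tray's floor (centre within 60 mm along, 43 mm across, below 19 mm) (value of joint flap above 1.2 rad and z of prop_mid in the frame of bin between 0.112 and 0.124 m and x of prop_mid in the frame of bin between 0.073 and 0.092 m and y of prop_mid in the frame of bin between -0.052 and 0.052 m and angle between the y axis of prop_mid and the y axis of bin, either way round below 0.1 rad and x of tube_mid in the frame of tray between -0.06 and 0.06 m and y of tube_mid in the frame of tray between -0.043 and 0.043 m and height (world z) of tube_mid below 0.019 m and linear speed of each of tube, prop below 0.02 m/s); the robot touches nothing.
It fails at once if the bench timer is pushed more than 30 mm (distance of timer from where it was at the start of the episode above 0.03 m).
It fails at once if the note pad is pushed more than 30 mm (distance of notes from where it was at the start of the episode above 0.03 m).
It also fails if it takes over 64 s, if anything falls off the work surface, if the arm or the gripper's body presses on something with over 40 N, if the wrist force passes 120 N, or if a joint passes its speed limit or range.

ROBOT

A 6-joint arm with a two-finger parallel gripper is mounted at the origin on a cart in front of the work surface, level with it; the furniture and walls round the work are solid. World frame = base frame: x ahead of the robot, y to its left, z up, the work surface at z = 0. Lengths are in m, angles in rad, forces in N, time in s.
With the tool pointing down it reaches from about 0.35 to 0.85 m from the base axis. Payload 8.1 kg.
Tool frame: the origin (TCP) lies between the finger pads; the fingertips stand 14 mm ahead of it and the grasp point (between the pads) lies 5 mm behind it; z points along the fingers, y is the line along which they close (so a half turn about z gives the same grasp; the last joint's range is limited). The gripper opens to 93 mm and grips with 3 to 60 N. Pads are 15 mm wide; open, the fingers measure 128 mm over their backs; the gripper's body (75 mm by 188 mm) begins 65 mm behind the grasp point.
Start: joints at [-1.426, 0.13, 1.488, -0, 1.523, -0.085], TCP at [0.137, -0.584, 0.233] pointing down, gripper open.
Joint ranges: [-2.96, 2.96], [-0.89, 2.26], [0.02, 2.5], [-1.34, 4.48], [0, 2.73], [-2.66, 2.66]. Speed limits (rad/s): [2.39, 2.39, 2.79, 3.14, 3.14, 3.14].

INTERFACE

Orientations are given as a rotation vector (axis times angle).
In Python, from plant import robot gives the robot as it stands.
- The arm moves only by the tool arm_command, never from a script. Its argument "targets" is a list of rows, each an object of numbers: "x", "y", "z": the shift along the world's x, y, z in units of 500 mm (1.0 is 500 mm); "rx", "ry", "rz": the turn, a rotation vector about the world's x, y, z in units of 2 rad (1.0 is 2 rad); "claw": the closure in counts, from 0 (fully open) to 255 (shut). In form: [{"x": .., "y": .., "z": .., "rx": .., "ry": .., "rz": .., "claw": ..}, ...]. A call has 1 to 10 rows; each row is the pose to reach, as a shift and turn from the pose commanded when the call began; what a row does not reach only later rows make up. A row lasts 1/12 s, in which the tool goes at most 41.7 mm and 7.16 degrees, less where a joint would pass 70% of its speed; a pose out of reach is approached as far as the arm can. A call with a number of a shift or a turn outside -1 to 1 is refused whole. A call with a gripper value outside its range is refused whole. The fingers move at their own pace and stop on an object; "squeeze" is the grip in N (left out, the last holds). Time passes only in rows, so rows that repeat a pose let the fingers close. It gives the time, the measured TCP pose, the force, the opening and the grip force at its end, in the units of the state.
- robot.read_state(): the state, without advancing time (a new reading comes with each control period).
- robot.read_camera(name): name is "scene" or "side" or "wrist"; returns (picture, depth): 420x560x3 uint8, red, green, blue; 420x560 float32, m along the optical axis (not along the pixel's ray), 0 where there is no reading.
- robot.get_calibration(name): a dict with "intrinsics" (3x3 intrinsics, pixels), "dist" ([k1, k2, p1, p2, k3] as OpenCV has them; the pictures are not rectified), "origin" and "orientation" of the camera in the world. Camera axes: x right, y up, looking along -z (the intrinsics and any distortion apply to the point x, -y, -z); pixel columns grow to the right and rows downward; lengths in m; the calibration is good to about 2 mm. A picture is of the moment at which its call begins: read the wrist's pose just before it. get_calibration takes no time and is no camera call; for the wrist camera it gives the pose at the moment of the call.
- robot.close_job(): hands the job in; it is judged then, once.
The state is a dict: "t": time; "q": joint angles; "dq": joint speeds; "joint_torque": joint torques, N m; "tool_pos": TCP position; "orientation": TCP orientation; "force": force on the tool from outside, world axes, zero at the start; "wrist_torque": the same for the moment, N m; "opening": finger opening in m; "gripper_force": force on a finger pad.
Only numpy, scipy, OpenCV 4.12 (cv2) and the standard library are available. Lean on these libraries where they do the work, as an engineer would, in place of code of your own. Each camera call takes 0.05 s, during which the arm holds its last target. There are 200 camera calls.

## Working session

There is one attempt and no reset: what is moved stays moved. The work goes in short steps, Python scripts to look and compute and a tool call to move; the robot and the scene stay as the last step left them, time stands still between calls to the robot, and variables do not carry over. Pictures are saved under pics/ and viewed, at most 13 in all, crops included, and the job is handed in when it is done.

Besides the shell and the picture viewer there is one more tool, called by a JSON object that holds its "op" and its "data". arm_command: Moves the arm, as the interface text tells. Shifts and turns lie within -1 to 1; 1 stands for 500 mm of shift or 2 rad of turn. Its arguments: {"type":"object","properties":{"targets":{"type":"array","items":{"type":"object","properties":{"x":{"type":"number","minimum":-1,"maximum":1},"y":{"type":"number","minimum":-1,"maximum":1},"z":{"type":"number","minimum":-1,"maximum":1},"rx":{"type":"number","minimum":-1,"maximum":1},"ry":{"type":"number","minimum":-1,"maximum":1},"rz":{"type":"number","minimum":-1,"maximum":1},"claw":{"type":"number"}}}},"squeeze":{"type":"number"}},"required":["targets"]}

```bash
mkdir -p pics; ls
cat > h.py <<'E'
import numpy as np, cv2
from scipy.spatial.transform import Rotation as R
from plant import robot
def cal(n):
    c=robot.get_calibration(n); o=np.array(c["orientation"],float)
    M=o if o.shape==(3,3) else R.from_rotvec(o).as_matrix() if o.size==3 else R.from_quat(o).as_matrix()
    return np.array(c["intrinsics"]),np.array(c["dist"],float),np.array(c["origin"]),M
def cloud(n,d,c=None):
    K,D,o,M=c or cal(n); h,w=d.shape
    u,v=np.meshgrid(np.arange(w),np.arange(h))
    p=cv2.undistortPoints(np.stack([u,v],-1).reshape(-1,1,2).astype(np.float64),K,D).reshape(h,w,2)
    P=np.stack([p[...,0]*d,-p[...,1]*d,-d],-1)
    return P@M.T+o
def shot(n,f=None):
    c=cal(n); im,d=robot.read_camera(n)
    if f: cv2.imwrite("pics/"+f,im[...,::-1])
    return im,d,cloud(n,d,c)
E
python3 - <<'E'
from h import *
for n in("scene","side","wrist"): print(n,robot.get_calibration(n))
print(robot.read_state())
a,da,Pa=shot("scene"); b,db,Pb=shot("side")
np.savez("s0.npz",a=a,Pa=Pa,b=b,Pb=Pb,da=da,db=db)
cv2.imwrite("pics/scene0.png",a[...,::-1]);cv2.imwrite("pics/side0.png",b[...,::-1])
E
```

```text
pics
scene {'intrinsics': array([[442.13590755,   0.        , 277.84885807],
       [  0.        , 442.13590755, 203.84223273],
       [  0.        ,   0.        ,   1.        ]]), 'dist': array([-0.0221673,  0.       ,  0.       ,  0.       ,  0.       ]), 'origin': array([-0.24784171,  0.92429958,  0.61299432]), 'orientation': array([ 0.54030205, -1.3250609 , -2.01036202])}
side {'intrinsics': array([[475.34092961,   0.        , 281.6476745 ],
       [  0.        , 475.34092961, 199.7948964 ],
       [  0.        ,   0.        ,   1.        ]]), 'dist': array([-0.09953733,  0.        ,  0.        ,  0.        ,  0.        ]), 'origin': array([-0.0208718 ,  1.10189508,  0.86706858]), 'orientation': array([ 0.35212835, -1.22920705, -2.34856286])}
wrist {'intrinsics': array([[374.62094104,   0.        , 283.5132276 ],
       [  0.        , 374.62094104, 211.01967041],
       [  0.        ,   0.        ,   1.        ]]), 'dist': array([0.02558633, 0.        , 0.        , 0.        , 0.        ]), 'origin': array([ 0.20677575, -0.56702658,  0.38409594]), 'orientation': array([-0.22411271,  0.18064531, -1.33224069])}
{'t': 0.0, 'q': array([-1.42641046e+00,  1.31139501e-01,  1.48927604e+00, -7.72682230e-06,
        1.52297418e+00, -8.53924172e-02]), 'dq': array([ 0.00122709, -0.00165942, -0.00035426,  0.00134502,  0.00157269,
        0.00104893]), 'joint_torque': array([ 4.49312269e-03, -5.59839857e+01, -4.91760099e+01,  7.70192407e-02,
        3.50108917e-02, -1.46101838e-04]), 'tool_pos': array([ 0.13660326, -0.58369394,  0.23160213]), 'orientation': array([-3.11909741e+00, -3.59936077e-01,  9.53151625e-05]), 'force': array([-0.54064088, -0.35834073,  0.13513583]), 'wrist_torque': array([-0.00681383,  0.01271279, -0.00016736]), 'gripper_force': 0.0, 'opening': 0.09307499318370989}
```

View pics/scene0.png

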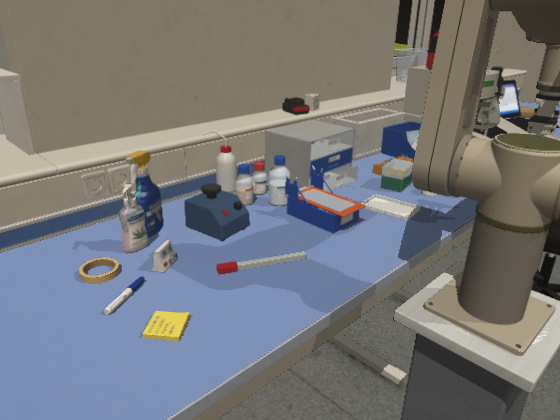

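View pics/side0.png

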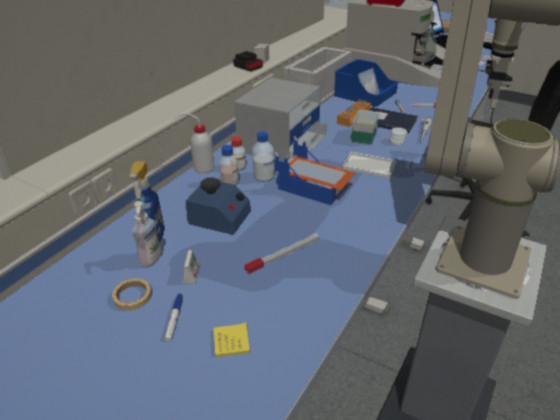

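The pictures show the bin at scene (325,207) with its cheeks near (292,190) and (318,178). The bar runs from its grip at (228,267) to (305,256), the tray is at (390,206), the timer at (164,257) and the notes at (167,325). The next step is to measure these.

```bash
cat > m.py <<'E'
from h import *
def rect(P2): 
    (c,s,a)=cv2.minAreaRect((P2*1000).astype(np.float32)); return np.round(c,1),np.round(s,1),round(a,1)
z=np.load("s0.npz")
for im,P,n in((z["a"],z["Pa"],"scene"),(z["b"],z["Pb"],"side")):
    hsv=cv2.cvtColor(im,cv2.COLOR_RGB2HSV); H,S,V=[hsv[...,i].astype(int) for i in range(3)]
    ok=(P[...,0]>0.2)&(P[...,0]<1.0)&(abs(P[...,1])<.7)
    Z=P[...,2]
    bx=(300,410,180,235) if n=="scene" else (340,400,145,180)
    def roi(x0,x1,y0,y1):
        m=np.zeros(H.shape,bool); m[y0:y1,x0:x1]=1; return m
    r={"scene":dict(flap=(280,368,175,235),grip=(215,240,258,276),bar=(238,310,248,272),tray=(355,425,190,222),tim=(150,180,240,275)),
       "side":dict(flap=(270,360,150,205),grip=(242,265,255,275),bar=(262,322,232,268),tray=(338,400,148,180),tim=(180,200,248,285))}[n]
    print(n)
    orange=roi(*r["flap"])&(H>3)&(H<16)&(S>130)&(Z>.04)&(Z<.09)
    m={"flap":orange,"grip":roi(*r["grip"])&((H<6)|(H>172))&(S>130)&(Z>.012)&(Z<.03),
       "bar":roi(*r["bar"])&(S<70)&(Z>.01)&(Z<.022),"tray":roi(*r["tray"])&(S<70)&(V>120)&(Z>.01)&(Z<.02),
       "timer":roi(*r["tim"])&(S<70)&(Z>.01),
       "cheek":roi(*r["flap"])&(Z>.09)&(Z<.15)&(H>95)&(H<130)}
    for k,mm in m.items():
        q=P[mm]
        if len(q)<5: print(k,len(q)); continue
        print(k,len(q),"med z",np.median(q[:,2]).round(4),rect(q[:,:2]),"mn",q.min(0).round(3),"mx",q.max(0).round(3))
    q=P[m["cheek"]]; print(np.round(q[::max(1,len(q)//12)],3).tolist())
E
python3 m.py
```

```text
scene
flap 371 med z 0.0658 (array([562.7, -89.9]), array([218.1, 115.6]), 0.8) mn [ 0.453 -0.148  0.041] mx [ 0.672 -0.031  0.069]
grip 119 med z 0.0191 (array([530.1, 338.7]), array([48. , 23.9]), 69.5) mn [0.511 0.315 0.012] mx [0.544 0.364 0.023]
bar 332 med z 0.0153 (array([480.5, 226.3]), array([187.4,  21.6]), 65.8) mn [0.437 0.14  0.01 ] mx [0.524 0.315 0.019]
tray 160 med z 0.0133 (array([ 481.2, -388.2]), array([172.9, 261.8]), 8.3) mn [ 0.378 -0.524  0.01 ] mx [ 0.559 -0.251  0.018]
timer 443 med z 0.0361 (array([226.6, 686.9]), array([  57.1, 1059.5]), 60.3) mn [-0.248  0.402  0.01 ] mx [0.679 0.924 0.613]
cheek 240 med z 0.1025 (array([680.4, -89.7]), array([116.7, 135.5]), 0.3) mn [ 0.622 -0.158  0.09 ] mx [ 0.739 -0.022  0.136]
[[0.738, -0.053, 0.11], [0.739, -0.054, 0.106], [0.64, -0.149, 0.11], [0.669, -0.152, 0.098], [0.641, -0.028, 0.133], [0.673, -0.147, 0.091], [0.649, -0.15, 0.094], [0.682, -0.026, 0.108], [0.64, -0.024, 0.117], [0.668, -0.03, 0.101], [0.635, -0.028, 0.108], [0.641, -0.025, 0.1]]
side
flap 348 med z 0.0657 (array([561.9, -88.4]), array([115.2, 2
[... 294 characters left out ...]
317 0.021]
tray 147 med z 0.0132 (array([ 467.8, -317. ]), array([170.9, 122.1]), 8.0) mn [ 0.376 -0.378  0.01 ] mx [ 0.557 -0.248  0.019]
timer 351 med z 0.0396 (array([340.2, 766.5]), array([ 45.9, 984.5]), 44.4) mn [-0.021  0.407  0.01 ] mx [0.682 1.102 0.867]
cheek 187 med z 0.1032 (array([675.1, -86.9]), array([105.3, 134.7]), 1.5) mn [ 0.621 -0.155  0.09 ] mx [ 0.727 -0.02   0.138]
[[0.726, -0.064, 0.114], [0.721, -0.075, 0.106], [0.725, -0.062, 0.104], [0.722, -0.075, 0.091], [0.672, -0.025, 0.122], [0.677, -0.027, 0.112], [0.642, -0.025, 0.119], [0.64, -0.027, 0.115], [0.685, -0.021, 0.098], [0.687, -0.025, 0.091], [0.676, -0.024, 0.091], [0.65, -0.025, 0.094], [0.643, -0.02, 0.092]]
```

{"op": "arm_command", "data": {"targets": [{"x": 0.06,"y": 0.073,"z": 0.01,"rz": 0.05,"claw": 0},{"x": 0.12,"y": 0.145,"z": 0.02,"rz": 0.1,"claw": 0},{"x": 0.18,"y": 0.22,"z": 0.03,"rz": 0.15,"claw": 0},{"x": 0.24,"y": 0.29,"z": 0.04,"rz": 0.2,"claw": 0},{"x": 0.3,"y": 0.36,"z": 0.05,"rz": 0.25,"claw": 0},{"x": 0.35,"y": 0.43,"z": 0.05,"rz": 0.3,"claw": 0},{"x": 0.4,"y": 0.5,"z": 0.05,"rz": 0.35,"claw": 0},{"x": 0.46,"y": 0.57,"z": 0.05,"rz": 0.4,"claw": 0},{"x": 0.51,"y": 0.64,"z": 0.05,"rz": 0.44,"claw": 0},{"x": 0.56,"y": 0.7,"z": 0.05,"rz": 0.463,"claw": 0}]}}

```text
schema error: expected keys x, y, z, rx, ry, rz, claw
```

{"op": "arm_command", "data": {"targets": [{"x": 0.06,"y": 0.073,"z": 0.01,"rx": 0,"ry": 0,"rz": 0.05,"claw": 0},{"x": 0.12,"y": 0.145,"z": 0.02,"rx": 0,"ry": 0,"rz": 0.1,"claw": 0},{"x": 0.18,"y": 0.22,"z": 0.03,"rx": 0,"ry": 0,"rz": 0.15,"claw": 0},{"x": 0.24,"y": 0.29,"z": 0.04,"rx": 0,"ry": 0,"rz": 0.2,"claw": 0},{"x": 0.3,"y": 0.36,"z": 0.05,"rx": 0,"ry": 0,"rz": 0.25,"claw": 0},{"x": 0.35,"y": 0.43,"z": 0.05,"rx": 0,"ry": 0,"rz": 0.3,"claw": 0},{"x": 0.4,"y": 0.5,"z": 0.05,"rx": 0,"ry": 0,"rz": 0.35,"claw": 0},{"x": 0.46,"y": 0.57,"z": 0.05,"rx": 0,"ry": 0,"rz": 0.4,"claw": 0},{"x": 0.51,"y": 0.64,"z": 0.05,"rx": 0,"ry": 0,"rz": 0.44,"claw": 0},{"x": 0.56,"y": 0.7,"z": 0.05,"rx": 0,"ry": 0,"rz": 0.463,"claw": 0}]}}

```text
t: 0.93
tool_pos: [0.3968, -0.258, 0.2574]
orientation: [-2.628, -1.722, 0.0]
force: [1.2, -0.9, -0.3]
opening: 0.0929
gripper_force: 0.0
```

{"op": "arm_command", "data": {"targets": [{"x": 0.02,"y": 0.08,"z": 0,"rx": 0,"ry": 0,"rz": 0,"claw": 0},{"x": 0.04,"y": 0.16,"z": 0,"rx": 0,"ry": 0,"rz": 0,"claw": 0},{"x": 0.06,"y": 0.24,"z": 0,"rx": 0,"ry": 0,"rz": 0,"claw": 0},{"x": 0.08,"y": 0.32,"z": 0,"rx": 0,"ry": 0,"rz": 0,"claw": 0},{"x": 0.1,"y": 0.4,"z": 0,"rx": 0,"ry": 0,"rz": 0,"claw": 0},{"x": 0.12,"y": 0.48,"z": 0,"rx": 0,"ry": 0,"rz": 0,"claw": 0},{"x": 0.14,"y": 0.56,"z": 0,"rx": 0,"ry": 0,"rz": 0,"claw": 0},{"x": 0.16,"y": 0.64,"z": 0,"rx": 0,"ry": 0,"rz": 0,"claw": 0},{"x": 0.18,"y": 0.72,"z": 0,"rx": 0,"ry": 0,"rz": 0,"claw": 0},{"x": 0.2,"y": 0.8,"z": -0.02,"rx": 0,"ry": 0,"rz": 0,"claw": 0}]}}

```text
t: 1.77
tool_pos: [0.4969, 0.1418, 0.2494]
orientation: [2.63, 1.716, 0.004]
force: [1.0, -0.5, 1.4]
opening: 0.0931
gripper_force: 0.0
```

{"op": "arm_command", "data": {"targets": [{"x": 0.01,"y": 0.07,"z": -0.04,"rx": 0,"ry": 0,"rz": 0,"claw": 0},{"x": 0.02,"y": 0.14,"z": -0.08,"rx": 0,"ry": 0,"rz": 0,"claw": 0},{"x": 0.026,"y": 0.21,"z": -0.12,"rx": 0,"ry": 0,"rz": 0,"claw": 0},{"x": 0.026,"y": 0.28,"z": -0.16,"rx": 0,"ry": 0,"rz": 0,"claw": 0},{"x": 0.026,"y": 0.346,"z": -0.18,"rx": 0,"ry": 0,"rz": 0,"claw": 0},{"x": 0.026,"y": 0.346,"z": -0.2,"rx": 0,"ry": 0,"rz": 0,"claw": 0},{"x": 0.026,"y": 0.346,"z": -0.2,"rx": 0,"ry": 0,"rz": 0,"claw": 0}]}}

```text
t: 2.35
tool_pos: [0.5068, 0.313, 0.1442]
orientation: [-2.628, -1.72, 0.009]
force: [0.3, -0.7, -0.3]
opening: 0.0932
gripper_force: 0.0
```

Run:
```python
from h import *
s=robot.read_state(); print(s["tool_pos"],s["orientation"])
im,d,P=shot("wrist","w1.png")
hsv=cv2.cvtColor(im,cv2.COLOR_RGB2HSV).astype(int);H,S,V=hsv[...,0],hsv[...,1],hsv[...,2];Z=P[...,2]
near=(abs(P[...,0]-.5)<.12)&(abs(P[...,1]-.26)<.16)
for n,m in(("grip",near&((H<6)|(H>172))&(S>130)&(Z>.014)&(Z<.03)),("bar",near&(S<60)&(Z>.01)&(Z<.022))):
    q=P[m]; print(n,len(q),np.median(q[:,2]) if len(q) else 0, cv2.minAreaRect((q[:,:2]*1000).astype(np.float32)) if len(q)>5 else "")
```

```text
[0.50681883 0.3129977  0.14418279] [-2.62838882 -1.71977602  0.00855992]
grip 1911 0.02037035403605586 ((530.7113037109375, 337.307861328125), (49.52388381958008, 21.708845138549805), 65.45812225341797)
bar 3189 0.016397455155075624 ((490.02618408203125, 251.243408203125), (240.4129180908203, 19.997446060180664), 65.44049835205078)
```

View pics/w1.png

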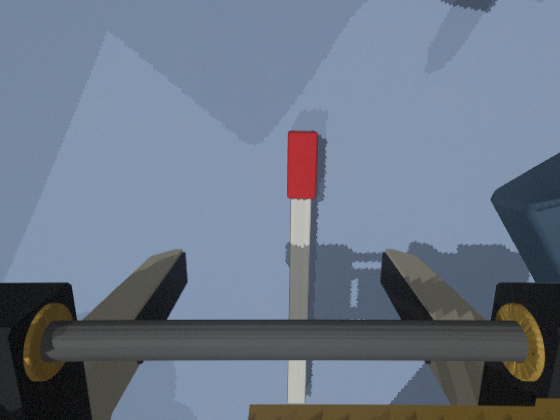

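The wrist view shows the grip at (302,165), centred between the fingers and ahead of them, with the dark box at the right edge from column 495. I'll check the box's clearance before going down.

Run:
```python
from h import *
z=np.load("s0.npz")
for k in("Pa","Pb"):
    P=z[k].reshape(-1,3); m=(abs(P[:,0]-.55)<.25)&(abs(P[:,1]-.33)<.25)&(P[:,2]>.07)&(P[:,2]<.3); q=P[m]
    e=q[:,:2]-[.533,.342]; a=np.deg2rad(65.4); t=e@[np.cos(a),np.sin(a)]; n=e@[np.sin(a),-np.cos(a)]
    w=(abs(t)<.06); print(k,len(q),n[w].min() if w.any() else None, n[w&(n>-.3)][:0], np.sort(abs(n[w]))[:5], q[:,2].max())
```

```text
Pa 2024 0.15995999286863935 [] [0.15995999 0.16440625 0.16538597 0.16635286 0.16637265] 0.1880780285153707
Pb 2127 0.15785211246363678 [] [0.15785211 0.1603106  0.1608084  0.16275982 0.16382998] 0.18973176115436374
```

{"op": "arm_command", "data": {"targets": [{"x": 0.026,"y": 0.029,"z": -0.02,"rx": 0,"ry": 0,"rz": -0.008,"claw": 0},{"x": 0.052,"y": 0.058,"z": -0.04,"rx": 0,"ry": 0,"rz": -0.008,"claw": 0},{"x": 0.052,"y": 0.058,"z": -0.08,"rx": 0,"ry": 0,"rz": -0.008,"claw": 0}]}}

```text
t: 2.65
tool_pos: [0.5392, 0.3426, 0.1116]
orientation: [2.646, 1.693, 0.012]
force: [0.7, 0.3, 0.5]
opening: 0.0935
gripper_force: 0.0
```

{"op": "arm_command", "data": {"targets": [{"x": 0,"y": 0,"z": 0,"rx": 0,"ry": 0,"rz": 0,"claw": 0},{"x": 0,"y": 0,"z": 0,"rx": 0,"ry": 0,"rz": 0,"claw": 0}]}}

```text
t: 2.82
tool_pos: [0.5346, 0.3396, 0.1073]
orientation: [2.646, 1.693, -0.004]
force: [0.2, 0.8, 1.4]
opening: 0.0928
gripper_force: 0.0
```

{"op": "arm_command", "data": {"targets": [{"x": -0.004,"y": 0.004,"z": -0.05,"rx": 0,"ry": 0,"rz": 0,"claw": 0},{"x": -0.004,"y": 0.004,"z": -0.11,"rx": 0,"ry": 0,"rz": 0,"claw": 0},{"x": -0.004,"y": 0.004,"z": -0.15,"rx": 0,"ry": 0,"rz": 0,"claw": 0},{"x": -0.004,"y": 0.004,"z": -0.176,"rx": 0,"ry": 0,"rz": 0,"claw": 0},{"x": -0.004,"y": 0.004,"z": -0.176,"rx": 0,"ry": 0,"rz": 0,"claw": 0},{"x": -0.004,"y": 0.004,"z": -0.176,"rx": 0,"ry": 0,"rz": 0,"claw": 0}]}}

```text
t: 3.32
tool_pos: [0.5334, 0.3429, 0.0207]
orientation: [2.646, 1.694, 0.0]
force: [1.0, -0.1, 0.3]
opening: 0.0927
gripper_force: 0.0
```

{"op": "arm_command", "data": {"squeeze": 60, "targets": [{"x": 0,"y": 0,"z": 0,"rx": 0,"ry": 0,"rz": 0,"claw": 255},{"x": 0,"y": 0,"z": 0,"rx": 0,"ry": 0,"rz": 0,"claw": 255},{"x": 0,"y": 0,"z": 0,"rx": 0,"ry": 0,"rz": 0,"claw": 255},{"x": 0,"y": 0,"z": 0,"rx": 0,"ry": 0,"rz": 0,"claw": 255},{"x": 0,"y": 0,"z": 0,"rx": 0,"ry": 0,"rz": 0,"claw": 255},{"x": 0,"y": 0,"z": 0,"rx": 0,"ry": 0,"rz": 0,"claw": 255},{"x": 0,"y": 0,"z": 0,"rx": 0,"ry": 0,"rz": 0,"claw": 255}]}}

```text
t: 3.9
tool_pos: [0.533, 0.3434, 0.0198]
orientation: [2.645, 1.695, 0.0]
force: [0.4, -0.8, -0.7]
opening: 0.0511
gripper_force: 0.0
```

{"op": "arm_command", "data": {"squeeze": 60, "targets": [{"x": 0,"y": 0,"z": 0,"rx": 0,"ry": 0,"rz": 0,"claw": 255},{"x": 0,"y": 0,"z": 0,"rx": 0,"ry": 0,"rz": 0,"claw": 255},{"x": 0,"y": 0,"z": 0,"rx": 0,"ry": 0,"rz": 0,"claw": 255},{"x": 0,"y": 0,"z": 0,"rx": 0,"ry": 0,"rz": 0,"claw": 255},{"x": 0,"y": 0,"z": 0,"rx": 0,"ry": 0,"rz": 0,"claw": 255},{"x": 0,"y": 0,"z": 0,"rx": 0,"ry": 0,"rz": 0,"claw": 255},{"x": 0,"y": 0,"z": 0,"rx": 0,"ry": 0,"rz": 0,"claw": 255}]}}

```text
t: 4.48
tool_pos: [0.533, 0.3433, 0.0197]
orientation: [-2.645, -1.695, 0.0]
force: [0.8, 0.1, -1.2]
opening: 0.0217
gripper_force: 59.9
```

{"op": "arm_command", "data": {"targets": [{"x": 0,"y": 0,"z": 0.04,"rx": 0,"ry": 0,"rz": 0,"claw": 255},{"x": 0,"y": 0,"z": 0.09,"rx": 0,"ry": 0,"rz": 0,"claw": 255},{"x": -0.02,"y": -0.04,"z": 0.14,"rx": 0,"ry": 0,"rz": 0.01,"claw": 255},{"x": -0.05,"y": -0.11,"z": 0.17,"rx": 0,"ry": 0,"rz": 0.04,"claw": 255},{"x": -0.09,"y": -0.18,"z": 0.17,"rx": 0,"ry": 0,"rz": 0.07,"claw": 255},{"x": -0.13,"y": -0.25,"z": 0.17,"rx": 0,"ry": 0,"rz": 0.1,"claw": 255},{"x": -0.17,"y": -0.32,"z": 0.17,"rx": 0,"ry": 0,"rz": 0.13,"claw": 255},{"x": -0.21,"y": -0.39,"z": 0.17,"rx": 0,"ry": 0,"rz": 0.16,"claw": 255},{"x": -0.24,"y": -0.45,"z": 0.17,"rx": 0,"ry": 0,"rz": 0.19,"claw": 255},{"x": -0.266,"y": -0.5,"z": 0.17,"rx": 0,"ry": 0,"rz": 0.2147,"claw": 255}]}}

```text
t: 5.32
tool_pos: [0.3984, 0.0917, 0.1043]
orientation: [-2.22, -2.223, 0.001]
force: [0.4, 0.5, -1.9]
opening: 0.0217
gripper_force: 59.9
```

{"op": "arm_command", "data": {"targets": [{"x": 0,"y": -0.05,"z": -0.02,"rx": 0,"ry": 0,"rz": 0,"claw": 255},{"x": 0,"y": -0.1,"z": -0.05,"rx": 0,"ry": 0,"rz": 0,"claw": 255},{"x": 0,"y": -0.116,"z": -0.08,"rx": 0,"ry": 0,"rz": 0,"claw": 255},{"x": 0,"y": -0.116,"z": -0.1,"rx": 0,"ry": 0,"rz": 0,"claw": 255},{"x": 0,"y": -0.116,"z": -0.108,"rx": 0,"ry": 0,"rz": 0,"claw": 255},{"x": 0,"y": -0.116,"z": -0.108,"rx": 0,"ry": 0,"rz": 0,"claw": 255},{"x": 0,"y": -0.116,"z": -0.108,"rx": 0,"ry": 0,"rz": 0,"claw": 255}]}}

```text
t: 5.9
tool_pos: [0.4001, 0.0361, 0.051]
orientation: [-2.222, -2.22, 0.0]
force: [0.0, -0.5, -0.7]
opening: 0.0217
gripper_force: 59.9
```

```bash
cat > bar.py <<'E'
from h import *
import sys
s=robot.read_state(); print(s["tool_pos"],s["orientation"],s["force"],s["opening"],s["gripper_force"])
out=[]
for n in("scene","side"):
    im,d,P=shot(n); out.append(im)
    hsv=cv2.cvtColor(im,cv2.COLOR_RGB2HSV).astype(int);H,S,V=hsv[...,0],hsv[...,1],hsv[...,2]
    t=s["tool_pos"]
    m=(abs(P[...,0]-t[0])<.03)&(P[...,1]>t[1]-.25)&(P[...,1]<t[1]-.03)&(abs(P[...,2]-t[2])<.06)&(S<60)
    q=P[m]
    for lo in np.arange(t[1]-.25,t[1]-.03,.03):
        w=q[(q[:,1]>=lo)&(q[:,1]<lo+.03)]
        if len(w)>3: print(n,len(w),w[:,0].mean().round(4),w[:,1].mean().round(3),"z90",np.percentile(w[:,2],90).round(4))
if len(sys.argv)>1: cv2.imwrite("pics/"+sys.argv[1],np.hstack([out[0][100:300,230:500],out[1][80:280,230:500]])[...,::-1])
E
python3 bar.py b1.png
```

```text
[0.40008289 0.03613331 0.05095045] [-2.22175402e+00 -2.22040657e+00  1.46557519e-04] [ 0.04920368 -0.47362654 -0.65131718] 0.02171473235667894 59.94621276855469
scene 8 0.4233 -0.2 z90 0.0123
scene 47 0.4011 -0.169 z90 0.0471
scene 41 0.4006 -0.139 z90 0.047
scene 41 0.4006 -0.108 z90 0.0466
scene 47 0.4001 -0.079 z90 0.0467
scene 57 0.4014 -0.048 z90 0.0478
scene 52 0.3997 -0.02 z90 0.0477
scene 8 0.4007 -0.001 z90 0.0475
side 5 0.3836 -0.195 z90 0.0441
side 11 0.4021 -0.173 z90 0.0488
side 10 0.401 -0.141 z90 0.046
side 15 0.3954 -0.106 z90 0.0454
side 17 0.3972 -0.084 z90 0.0488
side 23 0.3949 -0.048 z90 0.047
side 9 0.395 -0.02 z90 0.0455
side 4 0.4019 0.003 z90 0.0021
```

View pics/b1.png

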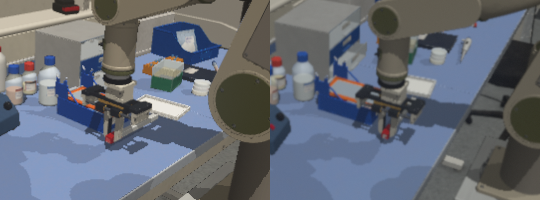

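{"op": "arm_command", "data": {"targets": [{"x": 0.04,"y": 0,"z": 0,"rx": 0,"ry": 0,"rz": 0,"claw": 255},{"x": 0.08,"y": 0,"z": 0,"rx": 0,"ry": 0,"rz": 0,"claw": 255},{"x": 0.128,"y": 0,"z": 0,"rx": 0,"ry": 0,"rz": 0,"claw": 255},{"x": 0.128,"y": 0,"z": 0,"rx": 0,"ry": 0,"rz": 0,"claw": 255},{"x": 0.128,"y": 0,"z": 0.03,"rx": 0,"ry": 0,"rz": 0,"claw": 255},{"x": 0.14,"y": 0,"z": 0.07,"rx": 0,"ry": 0,"rz": 0,"claw": 255},{"x": 0.155,"y": 0,"z": 0.11,"rx": 0,"ry": 0,"rz": 0,"claw": 255},{"x": 0.169,"y": 0,"z": 0.146,"rx": 0,"ry": 0,"rz": 0,"claw": 255},{"x": 0.185,"y": 0,"z": 0.17,"rx": 0,"ry": 0,"rz": 0,"claw": 255},{"x": 0.2,"y": 0,"z": 0.19,"rx": 0,"ry": 0,"rz": 0,"claw": 255}]}}

```text
t: 6.83
tool_pos: [0.5007, 0.036, 0.1478]
orientation: [2.221, 2.22, 0.002]
force: [-1.1, -0.4, -2.6]
opening: 0.0214
gripper_force: 59.9
```

```bash
python3 bar.py b2.png
```

```text
[0.50071798 0.03598458 0.14777449] [2.22147065e+00 2.21989253e+00 1.93473141e-03] [-1.14607463 -0.40787226 -2.60783734] 0.021412540992593092 59.94658291339874
scene 29 0.4956 -0.17 z90 0.1424
scene 38 0.4954 -0.141 z90 0.1574
scene 31 0.4958 -0.109 z90 0.1427
scene 34 0.4992 -0.079 z90 0.1439
scene 53 0.4986 -0.048 z90 0.1516
scene 47 0.4967 -0.019 z90 0.1442
scene 4 0.4947 -0.003 z90 0.1426
side 9 0.5158 -0.105 z90 0.1502
side 12 0.5009 -0.081 z90 0.1564
side 24 0.4984 -0.047 z90 0.1526
side 18 0.4954 -0.024 z90 0.1463
```

View pics/b2.png

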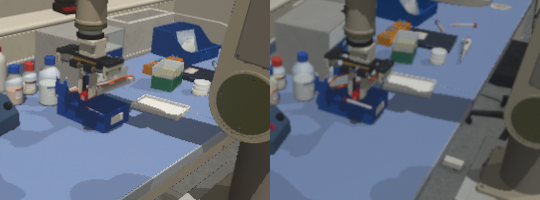

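{"op": "arm_command", "data": {"targets": [{"x": 0.031,"y": 0,"z": 0.03,"rx": 0,"ry": 0,"rz": 0,"claw": 255},{"x": 0.07,"y": 0,"z": 0.058,"rx": 0,"ry": 0,"rz": 0,"claw": 255},{"x": 0.105,"y": 0,"z": 0.082,"rx": 0,"ry": 0,"rz": 0,"claw": 255},{"x": 0.145,"y": 0,"z": 0.098,"rx": 0,"ry": 0,"rz": 0,"claw": 255},{"x": 0.185,"y": 0,"z": 0.11,"rx": 0,"ry": 0,"rz": 0,"claw": 255},{"x": 0.217,"y": 0,"z": 0.112,"rx": 0,"ry": 0,"rz": 0,"claw": 255},{"x": 0.249,"y": 0,"z": 0.11,"rx": 0,"ry": 0,"rz": 0,"claw": 255},{"x": 0.272,"y": 0,"z": 0.1,"rx": 0,"ry": 0,"rz": 0,"claw": 255},{"x": 0.295,"y": 0,"z": 0.09,"rx": 0,"ry": 0,"rz": 0,"claw": 255},{"x": 0.31,"y": 0,"z": 0.08,"rx": 0,"ry": 0,"rz": 0,"claw": 255}]}}

```text
t: 7.77
tool_pos: [0.6548, 0.0357, 0.1845]
orientation: [-2.222, -2.219, 0.002]
force: [-2.3, 0.1, -0.5]
opening: 0.0216
gripper_force: 60.0
```

Run:
```python
from h import *
s=robot.read_state(); print(s["tool_pos"],s["orientation"],s["force"]); t=s["tool_pos"]
o=[]
for n in("scene","side"):
    im,d,P=shot(n); o.append(im)
    hsv=cv2.cvtColor(im,cv2.COLOR_RGB2HSV).astype(int);H,S=hsv[...,0],hsv[...,1]
    base=(P[...,0]>.55)&(P[...,0]<.76)&(P[...,1]>-.22)&(P[...,1]<.0)
    for k,m in(("bar",base&(S<60)&(abs(P[...,2]-t[2]+.01)<.025)&(abs(P[...,0]-t[0])<.03)),("flap",base&(H>3)&(H<16)&(S>130)),("cheek",base&(H>95)&(H<130)&(S>120)&(P[...,2]>.1)&(P[...,2]<.15)),("guide",base&(S<80)&(P[...,2]>.118)&(P[...,2]<.138))):
        q=P[m]; print(n,k,len(q)); 
        if k=="cheek": q=q[q[:,2]>.1]
        q=q[np.argsort(q[:,1])]
        if len(q): print(np.round(q[::max(1,len(q)//8)],3).tolist())
a=[cv2.resize(o[0][120:240,250:400],None,fx=2.6,fy=2.6,interpolation=3),cv2.resize(o[1][90:210,250:400],None,fx=2.6,fy=2.6,interpolation=3)]
cv2.imwrite("pics/b3.png",np.hstack(a)[...,::-1])
```

```text
[0.65482908 0.03573308 0.18450825] [-2.22182598e+00 -2.21915324e+00  2.08929497e-03] [-2.27800868  0.07297356 -0.49157695]
scene bar 362
[[0.652, -0.188, 0.169], [0.65, -0.149, 0.181], [0.661, -0.121, 0.198], [0.65, -0.106, 0.176], [0.649, -0.089, 0.18], [0.662, -0.075, 0.197], [0.665, -0.06, 0.183], [0.648, -0.034, 0.166], [0.648, -0.002, 0.18]]
scene flap 330
[[0.683, -0.154, 0.076], [0.677, -0.143, 0.069], [0.661, -0.139, 0.214], [0.661, -0.135, 0.212], [0.655, -0.117, 0.282], [0.656, -0.099, 0.281], [0.654, -0.067, 0.274], [0.659, -0.044, 0.204], [0.669, -0.035, 0.117]]
scene cheek 91
[[0.662, -0.16, 0.102], [0.666, -0.154, 0.102], [0.648, -0.152, 0.122], [0.64, -0.148, 0.114], [0.682, -0.03, 0.117], [0.657, -0.028, 0.108], [0.633, -0.026, 0.102], [0.646, -0.025, 0.116], [0.644, -0.023, 0.113]]
scene guide 125
[[0.646, -0.154, 0.129], [0.672, -0.123, 0.126], [0.672, -0.109, 0.119], [0.67, -0.096, 0.129], [0.671, -0.084, 0.121], [0.672, -0.071, 0.124], [0.734, -0.059, 0.121], [0.648, -0.031, 0.134], [0.683, -0.026, 0.135]]
side bar 162
[[0.652, -0.182, 0.176], [0.648, -0.16, 0.179], [0.648, -0.127, 0.171], [0.648, -0.08, 0.163], [0.662, -0.06, 0.186], [0.657, -0.051, 0.178], [0.652, -0.036, 0.179], [0.648, -0.023, 0.168], [0.646, -0.003, 0.171]]
side flap 108
[[0.655, -0.138, 0.257], [0.654, -0.128, 0.268], [0.675, -0.12, 0.074], [0.677, -0.111, 0.07], [0.654, -0.096, 0.263], [0.655, -0.087, 0.273], [0.654, -0.072, 0.272], [0.653, -0.057, 0.278], [0.662, -0.036, 0.187]]
side cheek 70
[[0.649, -0.157, 0.11], [0.646, -0.152, 0.105], [0.653, -0.15, 0.1], [0.66, -0.03, 0.1], [0.64, -0.027, 0.104], [0.684, -0.026, 0.107], [0.675, -0.025, 0.121], [0.66, -0.023, 0.104], [0.681, -0.022, 0.102]]
side guide 135
[[0.645, -0.157, 0.122], [0.671, -0.128, 0.121], [0.67, -0.105, 0.132], [0.733, -0.081, 0.119], [0.671, -0.062, 0.133], [0.749, -0.052, 0.132], [0.757, -0.046, 0.122], [0.751, -0.035, 0.121], [0.65, -0.025, 0.124]]
```

View pics/b3.png

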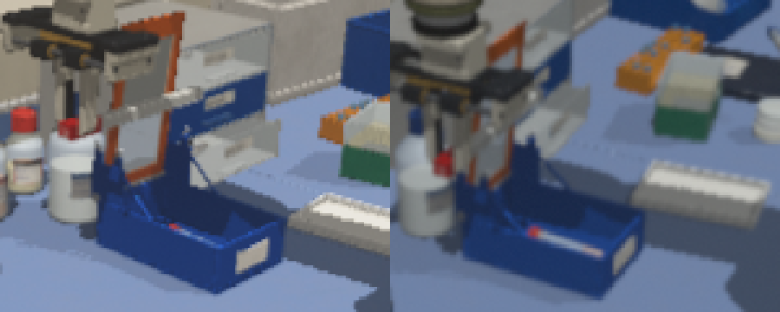

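The bar is level across the bin at z≈0.17 and the flap is wide open at about 1.47 rad. The tube is visible in the bin near (590,243) in the right crop, cap toward (535,232). Next I lower the bar into the notches.

{"op": "arm_command", "data": {"targets": [{"x": 0.005,"y": 0,"z": -0.02,"rx": 0,"ry": 0,"rz": 0,"claw": 255},{"x": 0.005,"y": 0,"z": -0.04,"rx": 0,"ry": 0,"rz": 0,"claw": 255},{"x": 0.005,"y": 0,"z": -0.055,"rx": 0,"ry": 0,"rz": 0,"claw": 255},{"x": 0.005,"y": 0,"z": -0.065,"rx": 0,"ry": 0,"rz": 0,"claw": 255},{"x": 0.005,"y": 0,"z": -0.07,"rx": 0,"ry": 0,"rz": 0,"claw": 255},{"x": 0.005,"y": 0,"z": -0.07,"rx": 0,"ry": 0,"rz": 0,"claw": 255}]}}

```text
t: 8.37
tool_pos: [0.6568, 0.0353, 0.1497]
orientation: [-2.222, -2.219, 0.002]
force: [-2.8, -0.4, -2.5]
opening: 0.0214
gripper_force: 60.0
```

{"op": "arm_command", "data": {"targets": [{"x": 0,"y": 0,"z": -0.008,"rx": 0,"ry": 0,"rz": 0,"claw": 255},{"x": 0,"y": 0,"z": -0.015,"rx": 0,"ry": 0,"rz": 0,"claw": 255},{"x": 0,"y": 0,"z": -0.015,"rx": 0,"ry": 0,"rz": 0,"claw": 255}]}}

```text
t: 8.62
tool_pos: [0.6582, 0.0352, 0.1437]
orientation: [2.222, 2.219, 0.002]
force: [-1.3, -0.1, 1.9]
opening: 0.0214
gripper_force: 59.9
```

{"op": "arm_command", "data": {"targets": [{"x": 0.003,"y": 0,"z": -0.005,"rx": 0,"ry": 0,"rz": 0,"claw": 255},{"x": 0.003,"y": 0,"z": -0.01,"rx": 0,"ry": 0,"rz": 0,"claw": 255},{"x": 0.003,"y": 0,"z": -0.01,"rx": 0,"ry": 0,"rz": 0,"claw": 255}]}}

```text
t: 8.87
tool_pos: [0.6602, 0.0355, 0.1399]
orientation: [2.222, 2.218, 0.003]
force: [-2.5, 0.3, 6.2]
opening: 0.0214
gripper_force: 60.0
```

{"op": "arm_command", "data": {"targets": [{"x": 0.003,"y": 0,"z": -0.004,"rx": 0,"ry": 0,"rz": 0,"claw": 255},{"x": 0.003,"y": 0,"z": -0.01,"rx": 0,"ry": 0,"rz": 0,"claw": 255},{"x": 0.003,"y": 0,"z": -0.01,"rx": 0,"ry": 0,"rz": 0,"claw": 255}]}}

```text
t: 9.12
tool_pos: [0.6609, 0.0354, 0.133]
orientation: [2.222, 2.22, 0.001]
force: [0.7, 0.4, 1.3]
opening: 0.0213
gripper_force: 59.9
```

```bash
cat > look.py <<'E'
from h import *
import sys
s=robot.read_state(); print(s["tool_pos"],s["orientation"],s["force"],s["wrist_torque"]); t=s["tool_pos"]
o=[]
for n in("scene","side"):
    im,d,P=shot(n); o.append(im)
    hsv=cv2.cvtColor(im,cv2.COLOR_RGB2HSV).astype(int);H,S=hsv[...,0],hsv[...,1]
    base=(P[...,0]>.635)&(P[...,0]<.68)&(P[...,1]>-.22)&(P[...,1]<.0)&(S<70)&(P[...,2]>.1)&(P[...,2]<.16)
    # visible front face: ys binned
    q=P[base&(P[...,0]<.656)]
    for lo in np.arange(-.2,0,.025):
        w=q[(q[:,1]>=lo)&(q[:,1]<lo+.025)]
        if len(w)>3: print(n,len(w),"x",np.median(w[:,0]).round(4),"y",w[:,1].mean().round(3),"z",np.percentile(w[:,2],[10,90]).round(4))
if len(sys.argv)>1:
    a=[cv2.resize(o[0][120:240,250:400],None,fx=2.6,fy=2.6,interpolation=3),cv2.resize(o[1][90:210,250:400],None,fx=2.6,fy=2.6,interpolation=3)]
    cv2.imwrite("pics/"+sys.argv[1],np.hstack(a)[...,::-1])
E
python3 look.py b4.png
```

```text
[0.66094052 0.03542225 0.1330411 ] [2.22222732e+00 2.21980885e+00 9.69557637e-04] [0.72476301 0.40910622 1.29038117] [-0.10748656 -0.32714979  0.30363612]
scene 7 x 0.6526 y -0.178 z [0.1306 0.141 ]
scene 26 x 0.6529 y -0.16 z [0.1295 0.1428]
scene 19 x 0.6517 y -0.138 z [0.1283 0.1407]
scene 22 x 0.6532 y -0.114 z [0.1251 0.1374]
scene 25 x 0.6537 y -0.089 z [0.1244 0.1385]
scene 26 x 0.6538 y -0.062 z [0.1223 0.1361]
scene 23 x 0.6528 y -0.035 z [0.1217 0.135 ]
scene 24 x 0.6531 y -0.013 z [0.1201 0.1334]
side 7 x 0.6527 y -0.181 z [0.1325 0.1434]
side 20 x 0.6505 y -0.162 z [0.1251 0.142 ]
side 8 x 0.6479 y -0.148 z [0.1264 0.1371]
side 20 x 0.6514 y -0.034 z [0.1256 0.1346]
side 23 x 0.6528 y -0.016 z [0.122 0.135]
```

View pics/b4.png

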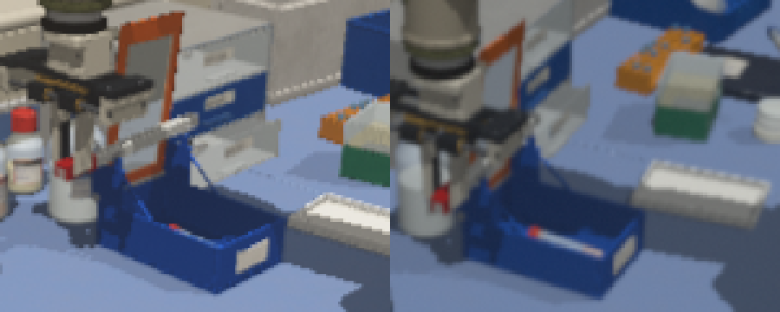

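Both crops show the near end of the bar seated while the far end is about 8 mm high, hanging on the far guide. I'll refine the bin's yaw from the first frames.

Run:
```python
from h import *
z=np.load("s0.npz")
def prof(q,ax,lo,hi,st,pc):
    o=[]
    for a in np.arange(lo,hi,st):
        w=q[(q[:,ax]>=a)&(q[:,ax]<a+st)]
        if len(w)>2: o.append((w[:,ax].mean(),np.percentile(w[:,1-ax],pc)))
    o=np.array(o); f=np.polyfit(o[:,0],o[:,1],1); return f.round(4), np.polyval(f,o[:,0].mean()).round(4)
for im,P in((z["a"],z["Pa"]),(z["b"],z["Pb"])):
    hsv=cv2.cvtColor(im,cv2.COLOR_RGB2HSV).astype(int);H,S=hsv[...,0],hsv[...,1];Z=P[...,2]
    b=(P[...,0]>.42)&(P[...,0]<.7)&(P[...,1]>-.2)&(P[...,1]<.02)
    q=P[b&(H>3)&(H<16)&(S>130)&(Z>.06)&(Z<.072)]
    print("front",prof(q,1,-.145,-.035,.012,4),"left",prof(q,0,.46,.62,.015,96),"right",prof(q,0,.46,.62,.015,4))
    q=P[b&(H>95)&(H<130)&(S>120)&(Z>.01)&(Z<.055)&(P[...,1]>-.05)]
    print("leftwall",prof(q,0,.49,.67,.015,50))
    for nm,lo,hi in(("near",-.04,-.012),("far",-.165,-.14)):
        g=P[b&(Z>.1)&(Z<.14)&(P[...,0]>.61)&(P[...,1]>lo)&(P[...,1]<hi)]
        for zz in(.1,.108,.116,.124,.132):
            w=np.sort(g[(g[:,2]>=zz)&(g[:,2]<zz+.008)][:,0]); print(nm,zz,w.round(3).tolist()[::max(1,len(w)//10)])
```

```text
front (array([-0.017 ,  0.4554]), np.float64(0.4569)) left (array([ 0.0114, -0.0418]), np.float64(-0.0356)) right (array([-0.0002, -0.143 ]), np.float64(-0.1431))
leftwall (array([ 0.0085, -0.0323]), np.float64(-0.0273))
near 0.1 [0.635, 0.636, 0.638, 0.643, 0.646, 0.651, 0.653, 0.66, 0.664, 0.665, 0.67, 0.673, 0.681, 0.683, 0.688]
near 0.108 [0.638, 0.64, 0.643, 0.644, 0.648, 0.654, 0.661, 0.665, 0.671, 0.675, 0.68, 0.681, 0.686]
near 0.116 [0.64, 0.643, 0.643, 0.645, 0.646, 0.646, 0.648, 0.653, 0.653, 0.674, 0.675, 0.676, 0.677, 0.679, 0.682, 0.683, 0.686]
near 0.124 [0.643, 0.645, 0.646, 0.647, 0.647, 0.648, 0.651, 0.677, 0.677, 0.678, 0.679, 0.681, 0.683, 0.686]
near 0.132 [0.641, 0.643, 0.644, 0.683, 0.684]
far 0.1 [0.631, 0.637, 0.641, 0.645, 0.647, 0.653, 0.656, 0.658, 0.664, 0.671, 0.673, 0.68, 0.683, 0.685]
far 0.108 [0.633, 0.639, 0.647, 0.65, 0.654, 0.659, 0.663, 0.668, 0.674, 0.68, 0.682, 0.686, 0.688]
far 0.116 [0.642, 0.645, 0.645, 0.647, 0.652, 0.654, 0.656, 0.675, 0.675, 0.677, 0.679, 0.681, 0.683, 0.685]
far 0.124 [0.644, 0.644, 0.649, 0.649, 0.673, 0.676, 0.678, 0.6
[... 506 characters left out ...]
, 0.643, 0.646, 0.646, 0.647, 0.649, 0.65, 0.652, 0.672, 0.676, 0.676, 0.682, 0.682, 0.682, 0.686]
near 0.124 [0.641, 0.642, 0.643, 0.646, 0.647, 0.65, 0.67, 0.673, 0.675, 0.675, 0.679, 0.679]
near 0.132 [0.638, 0.64, 0.642, 0.679, 0.681, 0.682, 0.685]
far 0.1 [0.628, 0.638, 0.639, 0.643, 0.648, 0.652, 0.657, 0.665, 0.673, 0.676, 0.683, 0.687]
far 0.108 [0.636, 0.641, 0.645, 0.649, 0.653, 0.657, 0.659, 0.668, 0.672, 0.676, 0.679, 0.684, 0.685]
far 0.116 [0.64, 0.644, 0.646, 0.65, 0.652, 0.654, 0.654, 0.673, 0.674, 0.675, 0.675, 0.677, 0.677, 0.678, 0.678, 0.684]
far 0.124 [0.639, 0.643, 0.645, 0.647, 0.652, 0.678, 0.679, 0.68, 0.68, 0.683, 0.684]
far 0.132 [0.645, 0.679, 0.681, 0.683, 0.686]
```

{"op": "arm_command", "data": {"targets": [{"x": 0.004,"y": 0,"z": 0,"rx": 0,"ry": 0,"rz": 0.005,"claw": 255},{"x": 0.004,"y": 0,"z": 0,"rx": 0.01,"ry": 0,"rz": 0.005,"claw": 255},{"x": 0.004,"y": 0,"z": 0,"rx": 0.02,"ry": 0,"rz": 0.005,"claw": 255},{"x": 0.004,"y": 0,"z": 0,"rx": 0.025,"ry": 0,"rz": 0.005,"claw": 255},{"x": 0.004,"y": 0,"z": 0,"rx": 0.025,"ry": 0,"rz": 0.005,"claw": 255}]}}

```text
t: 9.63
tool_pos: [0.6623, 0.0349, 0.1331]
orientation: [-2.187, -2.203, -0.056]
force: [-3.8, 2.0, 1.2]
opening: 0.0212
gripper_force: 60.0
```

```bash
python3 look.py
```

```text
[0.66232731 0.03485698 0.13311678] [-2.18703132 -2.20293131 -0.05590449] [-3.814244    1.99407856  1.15461905] [-0.13133933  0.43897478 -0.17646767]
scene 7 x 0.6535 y -0.18 z [0.1298 0.1423]
scene 23 x 0.6536 y -0.16 z [0.1287 0.1409]
scene 22 x 0.6544 y -0.137 z [0.1266 0.1391]
scene 19 x 0.6544 y -0.114 z [0.1249 0.1377]
scene 20 x 0.6541 y -0.086 z [0.1246 0.136 ]
scene 20 x 0.6541 y -0.061 z [0.1228 0.1353]
scene 14 x 0.6515 y -0.034 z [0.1224 0.1348]
scene 22 x 0.6544 y -0.014 z [0.1183 0.1322]
side 7 x 0.6543 y -0.181 z [0.1298 0.1413]
side 19 x 0.6516 y -0.16 z [0.1193 0.1406]
side 6 x 0.6476 y -0.149 z [0.1263 0.1355]
side 4 x 0.6546 y -0.055 z [0.1235 0.1285]
side 25 x 0.6531 y -0.033 z [0.1229 0.1346]
side 18 x 0.6544 y -0.016 z [0.1196 0.135 ]
```

{"op": "arm_command", "data": {"targets": [{"x": 0.001,"y": 0,"z": 0,"rx": 0,"ry": 0,"rz": 0.004,"claw": 255},{"x": 0.001,"y": 0,"z": 0,"rx": 0,"ry": 0,"rz": 0.008,"claw": 255},{"x": 0.001,"y": 0,"z": -0.003,"rx": 0.004,"ry": 0,"rz": 0.01,"claw": 255},{"x": 0.001,"y": 0,"z": -0.006,"rx": 0.006,"ry": 0,"rz": 0.01,"claw": 255},{"x": 0.001,"y": 0,"z": -0.006,"rx": 0.006,"ry": 0,"rz": 0.01,"claw": 255}]}}

```text
t: 10.15
tool_pos: [0.6627, 0.0353, 0.1296]
orientation: [-2.158, -2.219, -0.067]
force: [-4.3, 0.3, -0.8]
opening: 0.0215
gripper_force: 60.1
```

```bash
python3 look.py
```

```text
[0.66267719 0.03529314 0.12957082] [-2.15783098 -2.21947831 -0.06696278] [-4.28403249  0.34301177 -0.79007584] [-0.01309162  0.51367659 -0.36039649]
scene 10 x 0.65 y -0.155 z [0.1233 0.1336]
scene 7 x 0.6549 y -0.141 z [0.1188 0.1297]
scene 7 x 0.6545 y -0.085 z [0.1169 0.1307]
scene 9 x 0.6547 y -0.064 z [0.1188 0.1294]
scene 11 x 0.6466 y -0.03 z [0.1172 0.1343]
scene 10 x 0.6549 y -0.014 z [0.1149 0.1281]
side 8 x 0.6495 y -0.157 z [0.1168 0.1308]
side 6 x 0.6424 y -0.148 z [0.1181 0.1371]
side 4 x 0.6556 y -0.061 z [0.1162 0.123 ]
side 15 x 0.6535 y -0.031 z [0.1188 0.1344]
side 14 x 0.6545 y -0.015 z [0.1165 0.1323]
```

The bar has dropped into both notches, with its top at about 0.129 along its length. I'll release it.

{"op": "arm_command", "data": {"targets": [{"x": 0,"y": 0,"z": 0,"rx": 0,"ry": 0,"rz": 0,"claw": 100},{"x": 0,"y": 0,"z": 0,"rx": 0,"ry": 0,"rz": 0,"claw": 100},{"x": 0,"y": 0,"z": 0,"rx": 0,"ry": 0,"rz": 0,"claw": 100},{"x": 0,"y": 0,"z": 0,"rx": 0,"ry": 0,"rz": 0,"claw": 100},{"x": 0,"y": 0,"z": 0,"rx": 0,"ry": 0,"rz": 0,"claw": 100},{"x": 0,"y": 0,"z": 0,"rx": 0,"ry": 0,"rz": 0,"claw": 100},{"x": 0,"y": 0,"z": 0,"rx": 0,"ry": 0,"rz": 0,"claw": 100}]}}

```text
t: 10.83
tool_pos: [0.6633, 0.0354, 0.1305]
orientation: [-2.159, -2.221, -0.068]
force: [0.0, 0.7, -0.0]
opening: 0.056
gripper_force: 0.0
```

```bash
python3 look.py b5.png
```

```text
[0.6633045  0.03537003 0.13050225] [-2.15856    -2.22096335 -0.06801404] [ 0.04455062  0.68116553 -0.02449047] [-0.1387774  -0.08092535  0.00053614]
scene 5 x 0.6544 y -0.179 z [0.1204 0.1281]
scene 9 x 0.6489 y -0.156 z [0.1193 0.134 ]
scene 16 x 0.6545 y -0.138 z [0.1158 0.1287]
scene 13 x 0.6546 y -0.114 z [0.1145 0.1284]
scene 19 x 0.6541 y -0.087 z [0.1157 0.1269]
scene 16 x 0.6542 y -0.064 z [0.1145 0.126 ]
scene 16 x 0.6497 y -0.033 z [0.1188 0.1332]
scene 15 x 0.6535 y -0.018 z [0.1125 0.1253]
side 4 x 0.6541 y -0.18 z [0.1175 0.1274]
side 16 x 0.6525 y -0.158 z [0.1128 0.1288]
side 7 x 0.6522 y -0.143 z [0.1135 0.1318]
side 5 x 0.6542 y -0.088 z [0.1121 0.1153]
side 11 x 0.6538 y -0.063 z [0.1118 0.1242]
side 13 x 0.6459 y -0.029 z [0.1105 0.1343]
```

View pics/b5.png

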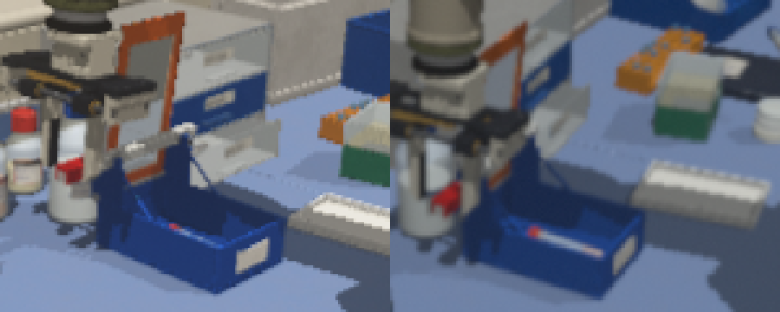

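The bar is level in both notches, its top at about 0.126 so its centre is at about 0.118. The flap leans on it and the fingers are clear. I'll retreat upward.

{"op": "arm_command", "data": {"targets": [{"x": 0,"y": 0.004,"z": 0.04,"rx": 0,"ry": 0,"rz": 0,"claw": 100},{"x": 0,"y": 0.008,"z": 0.1,"rx": 0,"ry": 0,"rz": 0,"claw": 100},{"x": 0,"y": 0.02,"z": 0.18,"rx": -0.02,"ry": 0,"rz": 0,"claw": 60},{"x": 0,"y": 0.03,"z": 0.25,"rx": -0.031,"ry": 0,"rz": 0,"claw": 60},{"x": -0.03,"y": 0.03,"z": 0.32,"rx": -0.031,"ry": 0,"rz": 0,"claw": 60},{"x": -0.1,"y": 0.03,"z": 0.36,"rx": -0.031,"ry": 0,"rz": 0,"claw": 60},{"x": -0.17,"y": 0.03,"z": 0.38,"rx": -0.031,"ry": 0,"rz": 0,"claw": 60},{"x": -0.24,"y": 0.02,"z": 0.38,"rx": -0.031,"ry": 0,"rz": 0,"claw": 60},{"x": -0.31,"y": 0,"z": 0.38,"rx": -0.031,"ry": 0,"rz": 0,"claw": 60},{"x": -0.31,"y": 0,"z": 0.38,"rx": -0.031,"ry": 0,"rz": 0,"claw": 60}]}}

```text
t: 11.77
tool_pos: [0.5028, 0.0347, 0.3199]
orientation: [-2.188, -2.251, 0.005]
force: [-0.8, -0.2, -0.9]
opening: 0.071
gripper_force: 0.0
```

Run:
```python
from h import *
s=robot.read_state(); print(s["tool_pos"],s["orientation"],s["q"])
for n in("scene","side"):
    im,d,P=shot(n); hsv=cv2.cvtColor(im,cv2.COLOR_RGB2HSV).astype(int);H,S,V=hsv[...,0],hsv[...,1],hsv[...,2]
    b=(P[...,0]>.46)&(P[...,0]<.65)&(P[...,1]>-.15)&(P[...,1]<-.03)&(P[...,2]>.008)&(P[...,2]<.045)
    for k,m in(("cap",b&((H<8)|(H>170))&(S>110)),("white",b&(S<90)&(V>110))):
        q=P[m]; print(n,k,len(q),q.mean(0).round(4) if len(q) else "",q.min(0).round(3),q.max(0).round(3))
    a=P[b&((((H<8)|(H>170))&(S>110))|((S<90)&(V>110)))]; print(cv2.minAreaRect((a[:,:2]*1000).astype(np.float32)), cv2.fitLine((a[:,:2]*1000).astype(np.float32),cv2.DIST_HUBER,0,.01,.01).ravel())
    t=P[(P[...,0]>.35)&(P[...,0]<.58)&(P[...,1]>-.40)&(P[...,1]<-.22)&(P[...,2]>.009)&(P[...,2]<.019)&(S<70)&(V>120)]
    print("tray",len(t),cv2.minAreaRect((t[:,:2]*1000).astype(np.float32)),np.percentile(t[:,:2],[1,99],axis=0))
```

```text
[0.50284796 0.03473089 0.31990984] [-2.18796214 -2.251276    0.00468772] [-3.22949695e-02 -1.46874813e-01  1.60656723e+00 -6.94022953e-04
  1.68557802e+00 -6.08959028e-02]
scene cap 6 [ 0.6081 -0.0964  0.0257] [ 0.601 -0.101  0.024] [ 0.614 -0.09   0.028]
scene white 107 [ 0.4881 -0.0951  0.0287] [ 0.479 -0.132  0.011] [ 0.599 -0.064  0.045]
((541.3167114257812, -83.79974365234375), (133.59217834472656, 67.958984375), 14.155784606933594) [ 3.4153569e-02 -9.9941659e-01  4.8348532e+02 -9.5686050e+01]
tray 193 ((470.4333801269531, -317.67803955078125), (175.107421875, 121.25602722167969), 7.86428165435791) [[ 0.37813538 -0.38458421]
 [ 0.55855221 -0.25180901]]
side cap 9 [ 0.6095 -0.093   0.0239] [ 0.602 -0.1    0.02 ] [ 0.615 -0.086  0.027]
side white 116 [ 0.5257 -0.0912  0.0263] [ 0.479 -0.121  0.017] [ 0.604 -0.062  0.044]
((542.7708740234375, -103.69110870361328), (57.60115051269531, 138.01113891601562), 78.55933380126953) [ 9.9914128e-01 -4.1433822e-02  5.4832697e+02 -9.1865852e+01]
tray 96 ((468.5439758300781, -316.294921875), (168.09872436523438, 119.73739624023438), 6.51101541519165) [[ 0.38716009 -0.37736734]
 [ 0.55737179 -0.25125435]]
```

{"op": "arm_command", "data": {"targets": [{"x": 0,"y": -0.02,"z": 0,"rx": 0,"ry": 0,"rz": 0.06,"claw": 115},{"x": 0,"y": -0.05,"z": 0,"rx": 0,"ry": 0,"rz": 0.12,"claw": 115},{"x": 0.03,"y": -0.08,"z": 0,"rx": 0,"ry": 0,"rz": 0.18,"claw": 115},{"x": 0.05,"y": -0.11,"z": 0,"rx": 0,"ry": 0,"rz": 0.24,"claw": 115},{"x": 0.07,"y": -0.14,"z": 0,"rx": 0,"ry": 0,"rz": 0.3,"claw": 115},{"x": 0.09,"y": -0.17,"z": 0,"rx": 0,"ry": 0,"rz": 0.36,"claw": 115},{"x": 0.11,"y": -0.2,"z": 0,"rx": 0,"ry": 0,"rz": 0.42,"claw": 115},{"x": 0.13,"y": -0.22,"z": 0,"rx": 0,"ry": 0,"rz": 0.48,"claw": 115},{"x": 0.15,"y": -0.24,"z": -0.02,"rx": 0,"ry": 0,"rz": 0.54,"claw": 115},{"x": 0.164,"y": -0.25,"z": -0.04,"rx": 0,"ry": 0,"rz": 0.6,"claw": 115}]}}

```text
t: 12.7
tool_pos: [0.5925, -0.0912, 0.3003]
orientation: [0.527, 3.095, -0.003]
force: [1.2, -0.6, 0.6]
opening: 0.0508
gripper_force: 0.0
```

{"op": "arm_command", "data": {"targets": [{"x": 0,"y": 0,"z": 0,"rx": 0,"ry": 0,"rz": 0.06,"claw": 115},{"x": 0,"y": 0,"z": 0,"rx": 0,"ry": 0,"rz": 0.12,"claw": 115},{"x": 0,"y": 0,"z": 0,"rx": 0,"ry": 0,"rz": 0.17,"claw": 115},{"x": 0,"y": 0,"z": 0,"rx": 0,"ry": 0,"rz": 0.17,"claw": 115},{"x": 0,"y": 0,"z": 0,"rx": 0,"ry": 0,"rz": 0.17,"claw": 115}]}}

```text
t: 13.12
tool_pos: [0.591, -0.0898, 0.2999]
orientation: [-0.009, -3.142, 0.002]
force: [-0.2, -0.4, -0.4]
opening: 0.0509
gripper_force: 0.0
```

Run:
```python
from h import *
s=robot.read_state(); print(s["tool_pos"],s["orientation"],s["q"],s["opening"])
im,d,P=shot("wrist","w2.png"); hsv=cv2.cvtColor(im,cv2.COLOR_RGB2HSV).astype(int);H,S,V=hsv[...,0],hsv[...,1],hsv[...,2]
b=(P[...,0]>.485)&(P[...,0]<.65)&(P[...,1]>-.145)&(P[...,1]<-.035)&(P[...,2]>.009)&(P[...,2]<.035)
cap=b&((H<8)|(H>170))&(S>110); w=b&(S<80)&(V>100)
for k,m in(("cap",cap),("white",w),("all",cap|w)):
    q=P[m]; print(k,len(q)); 
    if len(q)>5: print(q.mean(0).round(4),cv2.minAreaRect((q[:,:2]*1000).astype(np.float32)))
```

```text
[ 0.5909961  -0.08976295  0.29993028] [-8.91408904e-03 -3.14151415e+00  1.96071699e-03] [-2.35737955e-01  1.06242329e-01  1.39273704e+00 -1.23277112e-03
  1.64238861e+00 -1.80094759e+00] 0.05093947018142144
cap 171
[ 0.6087 -0.0977  0.0235] ((608.8434448242188, -97.50855255126953), (19.025379180908203, 11.529692649841309), 88.13761901855469)
white 1194
[ 0.5524 -0.0954  0.0217] ((554.9283447265625, -96.04939270019531), (17.906635284423828, 117.61966705322266), 89.05477905273438)
all 1365
[ 0.5595 -0.0957  0.0219] ((555.4207153320312, -96.58221435546875), (18.95588493347168, 118.62196350097656), 89.05477905273438)
```

View pics/w2.png

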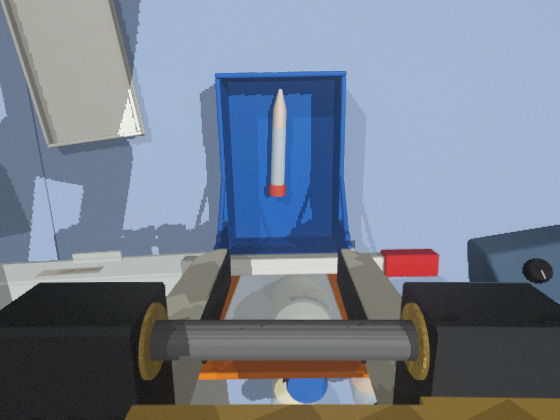

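The wrist view shows the tube at about (280,145), cap at (277,190), lying straight front to back, with the bar across both notches. I'll descend on it.

{"op": "arm_command", "data": {"targets": [{"x": -0.04,"y": -0.008,"z": 0,"rx": 0,"ry": 0,"rz": 0,"claw": 115},{"x": -0.062,"y": -0.013,"z": -0.06,"rx": 0,"ry": 0,"rz": 0,"claw": 115},{"x": -0.062,"y": -0.013,"z": -0.13,"rx": 0,"ry": 0,"rz": 0,"claw": 115},{"x": -0.062,"y": -0.013,"z": -0.2,"rx": 0,"ry": 0,"rz": 0,"claw": 115},{"x": -0.062,"y": -0.013,"z": -0.27,"rx": 0,"ry": 0,"rz": 0,"claw": 115},{"x": -0.062,"y": -0.013,"z": -0.34,"rx": 0,"ry": 0,"rz": 0,"claw": 115},{"x": -0.062,"y": -0.013,"z": -0.4,"rx": 0,"ry": 0,"rz": 0,"claw": 115},{"x": -0.062,"y": -0.013,"z": -0.45,"rx": 0,"ry": 0,"rz": 0,"claw": 115},{"x": -0.062,"y": -0.013,"z": -0.48,"rx": 0,"ry": 0,"rz": 0,"claw": 115},{"x": -0.062,"y": -0.013,"z": -0.48,"rx": 0,"ry": 0,"rz": 0,"claw": 115}]}}

```text
t: 14.0
tool_pos: [0.5562, -0.0953, 0.0558]
orientation: [-0.008, -3.135, -0.001]
force: [0.6, 0.5, -0.3]
opening: 0.051
gripper_force: 0.0
```

{"op": "arm_command", "data": {"targets": [{"x": 0,"y": 0,"z": -0.03,"rx": 0,"ry": 0,"rz": 0,"claw": 115},{"x": 0,"y": 0,"z": -0.06,"rx": 0,"ry": 0,"rz": 0,"claw": 115},{"x": 0,"y": 0,"z": -0.068,"rx": 0,"ry": 0,"rz": 0,"claw": 115},{"x": 0,"y": 0,"z": -0.068,"rx": 0,"ry": 0,"rz": 0,"claw": 115}]}}

```text
t: 14.33
tool_pos: [0.5588, -0.096, 0.0261]
orientation: [-0.006, -3.14, 0.002]
force: [0.3, -0.7, -0.3]
opening: 0.0511
gripper_force: 0.0
```

{"op": "arm_command", "data": {"squeeze": 25, "targets": [{"x": 0,"y": 0,"z": -0.009,"rx": 0,"ry": 0,"rz": 0,"claw": 115},{"x": 0,"y": 0,"z": -0.009,"rx": 0,"ry": 0,"rz": 0,"claw": 115},{"x": 0,"y": 0,"z": -0.009,"rx": 0,"ry": 0,"rz": 0,"claw": 255},{"x": 0,"y": 0,"z": -0.009,"rx": 0,"ry": 0,"rz": 0,"claw": 255},{"x": 0,"y": 0,"z": -0.009,"rx": 0,"ry": 0,"rz": 0,"claw": 255},{"x": 0,"y": 0,"z": -0.009,"rx": 0,"ry": 0,"rz": 0,"claw": 255},{"x": 0,"y": 0,"z": -0.009,"rx": 0,"ry": 0,"rz": 0,"claw": 255},{"x": 0,"y": 0,"z": -0.009,"rx": 0,"ry": 0,"rz": 0,"claw": 255},{"x": 0,"y": 0,"z": -0.009,"rx": 0,"ry": 0,"rz": 0,"claw": 255},{"x": 0,"y": 0,"z": -0.009,"rx": 0,"ry": 0,"rz": 0,"claw": 255}]}}

```text
t: 15.17
tool_pos: [0.5592, -0.0962, 0.022]
orientation: [0.004, 3.141, -0.002]
force: [-0.4, -0.0, 2.5]
opening: 0.0198
gripper_force: 24.7
```

{"op": "arm_command", "data": {"targets": [{"x": 0,"y": 0,"z": 0.05,"rx": 0,"ry": 0,"rz": 0,"claw": 255},{"x": 0,"y": 0,"z": 0.1,"rx": 0,"ry": 0,"rz": 0,"claw": 255},{"x": 0,"y": 0,"z": 0.16,"rx": 0,"ry": 0,"rz": 0,"claw": 255},{"x": 0,"y": 0,"z": 0.22,"rx": 0,"ry": 0,"rz": 0,"claw": 255},{"x": 0,"y": 0,"z": 0.26,"rx": 0,"ry": 0,"rz": 0,"claw": 255},{"x": 0,"y": 0,"z": 0.26,"rx": 0,"ry": 0,"rz": 0,"claw": 255},{"x": -0.02,"y": -0.04,"z": 0.26,"rx": 0,"ry": 0,"rz": 0.01,"claw": 255},{"x": -0.04,"y": -0.1,"z": 0.26,"rx": 0,"ry": 0,"rz": 0.03,"claw": 255},{"x": -0.07,"y": -0.17,"z": 0.26,"rx": 0,"ry": 0,"rz": 0.04,"claw": 255},{"x": -0.09,"y": -0.24,"z": 0.25,"rx": 0,"ry": 0,"rz": 0.06,"claw": 255}]}}

```text
t: 16.0
tool_pos: [0.5132, -0.2169, 0.1465]
orientation: [-0.188, 3.136, -0.002]
force: [-0.2, -0.6, -0.5]
opening: 0.0199
gripper_force: 24.7
```

{"op": "arm_command", "data": {"targets": [{"x": -0.03,"y": -0.07,"z": -0.03,"rx": 0,"ry": 0,"rz": 0.005,"claw": 255},{"x": -0.06,"y": -0.14,"z": -0.06,"rx": 0,"ry": 0,"rz": 0.005,"claw": 255},{"x": -0.082,"y": -0.2,"z": -0.1,"rx": 0,"ry": 0,"rz": 0.005,"claw": 255},{"x": -0.082,"y": -0.202,"z": -0.14,"rx": 0,"ry": 0,"rz": 0.005,"claw": 255},{"x": -0.082,"y": -0.202,"z": -0.18,"rx": 0,"ry": 0,"rz": 0.005,"claw": 255},{"x": -0.082,"y": -0.202,"z": -0.2,"rx": 0,"ry": 0,"rz": 0.005,"claw": 255},{"x": -0.082,"y": -0.202,"z": -0.2,"rx": 0,"ry": 0,"rz": 0.005,"claw": 255}]}}

```text
t: 16.58
tool_pos: [0.4706, -0.3153, 0.0428]
orientation: [0.199, -3.13, -0.005]
force: [-1.1, 0.3, -1.1]
opening: 0.0205
gripper_force: 24.7
```

```bash
python3 look.py b6.png
python3 - <<'E'
from h import *
for n in("scene","side"):
    im,d,P=shot(n); S=cv2.cvtColor(im,cv2.COLOR_RGB2HSV)[...,1]; V=im.max(-1)
    t=P[(P[...,0]>.35)&(P[...,0]<.58)&(P[...,1]>-.40)&(P[...,1]<-.22)&(P[...,2]>.009)&(P[...,2]<.019)&(S<70)&(V>100)]
    print(len(t),cv2.minAreaRect((t[:,:2]*1000).astype(np.float32)))
    if n=="scene": cv2.imwrite("pics/b6.png",cv2.resize(im[110:260,260:460],None,fx=3,fy=3)[...,::-1])
E
```

```text
[ 0.47059337 -0.31531604  0.04276124] [ 0.19944355 -3.13043431 -0.00501112] [-1.06779285  0.31267092 -1.12232575] [ 0.03812281 -0.12071335 -0.03729027]
scene 5 x 0.6543 y -0.179 z [0.1192 0.1279]
scene 9 x 0.6499 y -0.16 z [0.1218 0.1325]
scene 18 x 0.6549 y -0.138 z [0.1159 0.1278]
scene 11 x 0.6534 y -0.11 z [0.1167 0.1288]
scene 20 x 0.6544 y -0.087 z [0.1142 0.1259]
scene 16 x 0.6545 y -0.062 z [0.1135 0.1263]
scene 14 x 0.6503 y -0.03 z [0.1176 0.135 ]
scene 23 x 0.6529 y -0.012 z [0.1125 0.1264]
side 4 x 0.6552 y -0.18 z [0.1176 0.1288]
side 15 x 0.653 y -0.159 z [0.1187 0.1321]
side 18 x 0.6546 y -0.137 z [0.1131 0.1288]
side 14 x 0.6536 y -0.112 z [0.1151 0.1273]
side 20 x 0.6535 y -0.087 z [0.114  0.1262]
side 18 x 0.6543 y -0.063 z [0.112 0.127]
side 12 x 0.6464 y -0.03 z [0.1237 0.1342]
side 24 x 0.6528 y -0.014 z [0.1122 0.127 ]
165 ((469.1558837890625, -317.1106872558594), (172.21377563476562, 117.28491973876953), 7.82725191116333)
135 ((467.2701416015625, -313.6040344238281), (172.39874267578125, 119.93063354492188), 7.939528942108154)
```

View pics/b6.png

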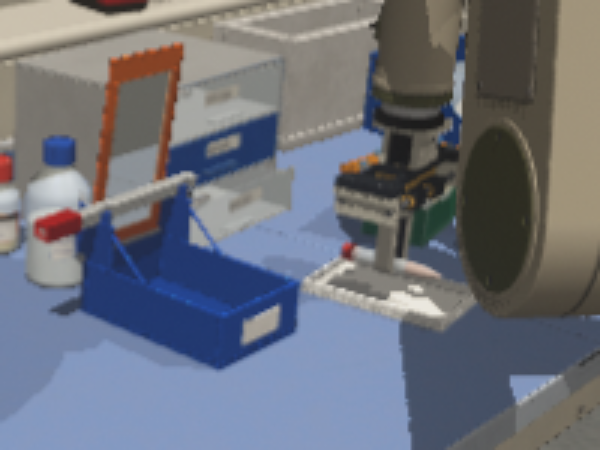

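The view shows the bar still in its notches with the flap upright at (140,150), and the tube over the tray at (390,260). I'll lower it and release.

{"op": "arm_command", "data": {"targets": [{"x": 0,"y": 0,"z": -0.02,"rx": 0,"ry": 0,"rz": 0,"claw": 255},{"x": 0,"y": 0,"z": -0.036,"rx": 0,"ry": 0,"rz": 0,"claw": 255},{"x": 0,"y": 0,"z": -0.041,"rx": 0,"ry": 0,"rz": 0,"claw": 255},{"x": 0,"y": 0,"z": -0.041,"rx": 0,"ry": 0,"rz": 0,"claw": 255},{"x": 0,"y": 0,"z": -0.041,"rx": 0,"ry": 0,"rz": 0,"claw": 255}]}}

```text
t: 17.2
tool_pos: [0.4728, -0.3169, 0.0258]
orientation: [0.2, -3.135, 0.001]
force: [-0.3, -0.0, -0.7]
opening: 0.0204
gripper_force: 24.7
```

{"op": "arm_command", "data": {"targets": [{"x": 0,"y": 0,"z": 0,"rx": 0,"ry": 0,"rz": 0,"claw": 130},{"x": 0,"y": 0,"z": 0,"rx": 0,"ry": 0,"rz": 0,"claw": 130},{"x": 0,"y": 0,"z": 0,"rx": 0,"ry": 0,"rz": 0,"claw": 130},{"x": 0,"y": 0,"z": 0,"rx": 0,"ry": 0,"rz": 0,"claw": 130},{"x": 0,"y": 0,"z": 0,"rx": 0,"ry": 0,"rz": 0,"claw": 130},{"x": 0,"y": 0,"z": 0,"rx": 0,"ry": 0,"rz": 0,"claw": 130},{"x": 0,"y": 0,"z": 0,"rx": 0,"ry": 0,"rz": 0,"claw": 130}]}}

```text
t: 17.78
tool_pos: [0.4731, -0.3172, 0.0264]
orientation: [-0.2, 3.135, -0.002]
force: [-0.1, 0.4, 0.7]
opening: 0.0457
gripper_force: 0.0
```

{"op": "arm_command", "data": {"targets": [{"x": 0,"y": 0,"z": 0.03,"rx": 0,"ry": 0,"rz": 0,"claw": 130},{"x": 0,"y": 0,"z": 0.08,"rx": 0,"ry": 0,"rz": 0,"claw": 130},{"x": 0,"y": 0,"z": 0.14,"rx": 0,"ry": 0,"rz": 0,"claw": 130},{"x": 0,"y": 0,"z": 0.2,"rx": 0,"ry": 0,"rz": 0,"claw": 130},{"x": 0,"y": 0,"z": 0.26,"rx": 0,"ry": 0,"rz": 0,"claw": 130},{"x": 0.06,"y": 0,"z": 0.32,"rx": 0,"ry": 0,"rz": 0,"claw": 130},{"x": 0.12,"y": 0,"z": 0.36,"rx": 0,"ry": 0,"rz": 0,"claw": 130},{"x": 0.12,"y": 0,"z": 0.36,"rx": 0,"ry": 0,"rz": 0,"claw": 130}]}}

```text
t: 18.45
tool_pos: [0.5389, -0.3183, 0.2128]
orientation: [-0.202, 3.126, -0.011]
force: [1.7, -0.9, 0.0]
opening: 0.0456
gripper_force: 0.0
```

```bash
python3 look.py
python3 - <<'E'
from h import *
im,d,P=shot("wrist","w3.png"); hsv=cv2.cvtColor(im,cv2.COLOR_RGB2HSV).astype(int);H,S=hsv[...,0],hsv[...,1]
b=(P[...,0]>.38)&(P[...,0]<.56)&(P[...,1]>-.4)&(P[...,1]<-.24)&(P[...,2]>.0)&(P[...,2]<.05)
q=P[b&((H<8)|(H>170))&(S>110)]; print("cap",len(q),q.mean(0) if len(q) else "", q[:,2].max() if len(q) else "")
c=b&(P[...,2]>.0185); q=P[c]; print(len(q),q[:,2].max(),cv2.minAreaRect((q[:,:2]*1000).astype(np.float32)))
E
```

```text
[ 0.53887314 -0.3182748   0.21276958] [-0.20173855  3.12571754 -0.01130733] [ 1.66790286 -0.87242854  0.01143497] [ 0.06718937 -0.23521787 -0.0263942 ]
scene 5 x 0.6553 y -0.179 z [0.1188 0.1275]
scene 10 x 0.6507 y -0.157 z [0.1191 0.1336]
scene 14 x 0.6547 y -0.138 z [0.1146 0.127 ]
scene 17 x 0.6546 y -0.111 z [0.1139 0.1273]
scene 16 x 0.6538 y -0.087 z [0.115  0.1268]
scene 18 x 0.6537 y -0.062 z [0.1146 0.1261]
scene 16 x 0.6517 y -0.035 z [0.1193 0.1341]
scene 25 x 0.6531 y -0.013 z [0.1136 0.1255]
side 13 x 0.6539 y -0.162 z [0.117 0.131]
side 20 x 0.6539 y -0.139 z [0.1138 0.1283]
side 16 x 0.6533 y -0.109 z [0.1165 0.1287]
side 16 x 0.6531 y -0.087 z [0.1149 0.1278]
side 15 x 0.6525 y -0.063 z [0.1122 0.1268]
side 20 x 0.6523 y -0.033 z [0.115  0.1321]
side 20 x 0.6523 y -0.013 z [0.1136 0.1281]
cap 263 [ 0.52226894 -0.31262947  0.02279914] 0.02613037233967941
1985 0.02613037233967941 ((472.00335693359375, -318.4928894042969), (116.78144073486328, 18.567771911621094), 6.457563877105713)
```

View pics/w3.png

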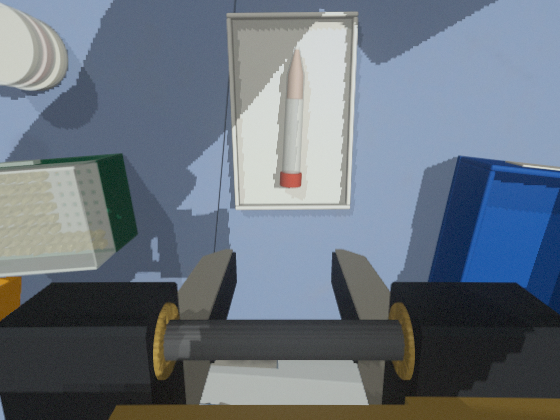

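The tube lies flat in the middle of the tray at about (293,120), its top near 25 mm. The bar and flap are unchanged and the gripper is clear. I'll let the arm settle, then hand in.

{"op": "arm_command", "data": {"targets": [{"x": 0,"y": 0,"z": 0,"rx": 0,"ry": 0,"rz": 0,"claw": 130},{"x": 0,"y": 0,"z": 0,"rx": 0,"ry": 0,"rz": 0,"claw": 130},{"x": 0,"y": 0,"z": 0,"rx": 0,"ry": 0,"rz": 0,"claw": 130},{"x": 0,"y": 0,"z": 0,"rx": 0,"ry": 0,"rz": 0,"claw": 130}]}}

```text
t: 18.93
tool_pos: [0.5322, -0.3171, 0.2055]
orientation: [0.199, -3.134, 0.001]
force: [0.7, 0.8, 0.4]
opening: 0.045
gripper_force: 0.0
```

```bash
python3 -c "
from plant import robot
print(robot.close_job())"
```

```text
the job is handed in; nothing more can be done
None
```

I handed the job in at about 19 s: by the last camera check the bar lies in both notches holding the flap open and the tube lies flat in the tray, though the hand-in returned no verdict.

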